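# Take a pellet-pressing die apart and put its parts away

## Task

The assembled steel pellet die has come back from the press. Take it apart and put each part upright into the well made for it in the storage tray, lying flat on the well's floor: the plunger in the smallest well, the stop ring in the next size, the die body in the third and the base in the widest. Set the parts down rather than dropping them, and leave the glass bottle and the capped vial standing where they are.

Things in the scene. Friction and masses are not known exactly. Their poses are not given: they have to be found in the camera images.
- plunger_head (a point): Plunger, steel, loose, 0.25 kg, top of the stack: round head 32 mm across, 16 mm high, on a downward shank 24 mm across, 48 mm long. The head rests on the stop ring; the shank hangs through it into the die body's bore (1.2 mm play all round), so lift it straight up 50 mm to free it. The point is the head's centre, 56 mm above the shank's foot, 8 mm under the top. z up along the axis.
- ring_center (a point): Stop ring, steel, loose, 0.11 kg: 42 mm outside, 27 mm inside, 18 mm high, lying on the die body's top face round the plunger's shank, under its head. The point is its centre, on the axis half-way up. z up along the axis.
- body_center (a point): Die body, steel cylinder with a through bore, loose, 0.62 kg: 56 mm outside, bore 26.4 mm, 45 mm high, standing on the base, whose 12 mm high spigot sits in the bottom of the bore; lift it straight up. The point is its centre, on the axis half-way up. z up along the axis.
- base_spigot (a point): Die base, steel, loose, 0.45 kg, bottom of the stack, on the bench: disc 72 mm across, 14 mm thick, with a round spigot 24 mm across and 12 mm high in the middle of its top, the grip once the body is off. The point is the spigot's middle, 20 mm above the base's underside. z up along the axis.
- well_plunger (a point): Plunger's place: white plastic plate, 104 x 104 x 14 mm, fixed with three others, two by two, in a flat aluminium tray (226 mm square, rim 10 mm high). One round flat well with a black floor, 40 mm across, 6 mm deep, for the plunger, standing on its shank. The point is the centre of the well's floor, 6 mm under the plate's top and 12 mm above the bench. z up, x and y along the plate's edges.
- well_ring (a point): The stop ring's place: white plastic plate, 104 x 104 x 14 mm, fixed with three others, two by two, in a flat aluminium tray (226 mm square, rim 10 mm high). One round flat well with a black floor, 58 mm across, 6 mm deep, for the stop ring. The point is the centre of the well's floor, 6 mm under the plate's top and 12 mm above the bench. z up, x and y along the plate's edges.
- well_body (a point): The die body's place: white plastic plate, 104 x 104 x 14 mm, fixed with three others, two by two, in a flat aluminium tray (226 mm square, rim 10 mm high). One round flat well with a black floor, 72 mm across, 6 mm deep, for the die body. The point is the centre of the well's floor, 6 mm under the plate's top and 12 mm above the bench. z up, x and y along the plate's edges.
- well_base (a point): The base's place: white plastic plate, 104 x 104 x 14 mm, fixed with three others, two by two, in a flat aluminium tray (226 mm square, rim 10 mm high). One round flat well with a black floor, 88 mm across, 6 mm deep, for the base, spigot up. The point is the centre of the well's floor, 6 mm under the plate's top and 12 mm above the bench. z up, x and y along the plate's edges.
- bottle_center (a point): Bystander, to be left alone: clear glass bottle with a narrower neck, 74 mm across, 172 mm high, standing loose at one side of the work. The point is on its axis 86 mm above the bench. (At the other side stands a white porcelain mortar with its pestle, 90 mm across and 100 mm high, fixed.)
- vial_center (a point): Bystander, to be left alone: small upright glass vial of black powder with a black cap, 23 mm across, 60 mm high, standing loose beyond the work. The point is on its axis 30 mm above the bench.
Things that resemble listed ones, but are neither listed nor needed, are in the scene too. What is shaped like the part that bears body_center but purple is not meant.

How it is judged:
By the outcome, as a careful person would: the job done as asked, in the order asked, and still so for the second after the job is handed in, with the robot touching nothing.
It also fails if it takes over 107 s, if anything falls off the work surface, if the arm or the gripper's body presses on something with over 40 N, if the wrist force passes 120 N, or if a joint passes its speed limit or range.

## Robot

A 7-joint arm with a two-finger parallel gripper is mounted at the origin on the work surface. World frame = base frame: x ahead of the robot, y to its left, z up, the work surface at z = 0. Lengths are in m, angles in rad, forces in N, time in s.
With the tool pointing down it reaches from about 0.425 to 0.95 m from the base axis. Payload 4.7 kg.
Tool frame: the origin (TCP) lies at the very end of the fingers, on their centre line; the grasp point (between the pads) lies 19 mm behind it; z points along the fingers, y is the line along which they close (so a half turn about z gives the same grasp; the last joint's range is limited). The gripper opens to 85 mm and grips with 20 to 120 N. Pads are 22 mm wide; open, the fingers measure 114 mm over their backs; the gripper's body (76 mm by 85 mm) begins 54 mm behind the grasp point. The pads swing forward as they close: fully open they stand 13 mm farther back than shut.
Start: joints at [-1.355, 0.469, -0.049, 1.532, 0.024, 1.141, -0.082], TCP at [0.164, 0.655, 0.231] pointing down, gripper open.
Joint ranges: [-2.59, 2.59], [-0.33, 1.99], [-1.39, 1.29], [0.1, 2.45], [-1.04, 4.18], [0.21, 1.99], [-2.66, 2.66]. Speed limits (rad/s): [2.57, 2.57, 3.14, 3.14, 3.14, 3.14, 3.14].

## Interface

Orientations are given as a unit quaternion [x, y, z, w].
In Python, from bench import env gives the robot as it stands. The module is installed in compiled form; this text tells all that it offers.
- The arm moves only by the tool play_rows, never from a script. Its argument "deltas" is a list of rows, each a list of 3 entries, a list of its own where there are three numbers: the shift along the tool's x, y, z in mm, then the turn, a rotation vector about the tool's x, y, z in degrees, then the closure, from 0 (fully open) to 1 (shut). In form: [[[tx, ty, tz], [wx, wy, wz], hand], ...]. A call has 1 to 20 rows; each row is the pose to reach, as a shift and turn from the pose commanded when the call began, along the tool's axes at that moment; what a row does not reach only later rows make up. A row lasts 1/8 s, in which the tool goes at most 62.5 mm and 10.7 degrees, less where a joint would pass 70% of its speed; a pose out of reach is approached as far as the arm can. A call with a gripper value outside its range is refused whole. The fingers move at their own pace and stop on an object; "force" is the grip in N (left out, the last holds). Time passes only in rows, so rows that repeat a pose let the fingers close. It gives the time, the measured TCP pose, the force, the opening and the grip force at its end, in the units of the state.
- env.sense(): the state, without advancing time (a new reading comes with each control period).
- env.snapshot(name): name is "scene" or "top" or "wrist"; returns the picture (400x640x3 uint8, blue, green, red); there is no depth.
- env.camera_model(name): a dict with "vertical_fov" (degrees; the focal length in pixels is half the picture's height over the tangent of half this angle, whatever the lens; pixels are square), "cx", "cy" (the principal point, pixels), "origin" and "attitude" of the camera in the world; the wrist camera has in their place "hand_eye" (4x4, takes a point from camera to tool coordinates, whose origin is the TCP and whose axes are the flange's). Camera axes: x right, y down, z forward; pixel columns grow to the right and rows downward; lengths in m; the calibration is good to about 2 mm. A picture is of the moment at which its call begins: read the wrist's pose just before it. camera_model takes no time and is no camera call.
- env.hand_in(): hands the job in; it is judged then, once.
Trained networks look in the newest picture that a camera, given by its name, has taken for a name from the list of things; names that differ only in an ending like _2 or _b are one class to them, and where a whole thing is asked for, a point or a joint stands for the part that bears it (a point fixed in the world has none). Each returns a list of dicts, best first, with "confidence" (0 to 1); they miss things now and then, are a little off and sometimes report something else, mostly with a low value. They report only what shows in the picture. A call takes as long as a camera call. They do not tell look-alikes from the thing itself.
- env.recognise(camera, query): "rect" ([left, top, width, height] in pixels, round what is visible of it).
- env.spot_point(camera, query): "uv" ([column, row] in pixels: a listed point, or the origin of a listed thing).
The state is a dict: "t": time; "q": joint angles; "qd": joint speeds; "joint_efforts": joint torques, N m; "tool_pos": TCP position; "ee_rot": TCP orientation; "ft_force": force on the tool from outside, world axes, zero at the start; "torque": the same for the moment, N m; "finger_gap": opening from 0.0 (shut) to 1.0 (fully open); "gripper_force": force on a finger pad.
Only numpy, scipy, OpenCV 4.12 (cv2) and the standard library are available. Lean on these libraries where they do the work, as an engineer would, in place of code of your own. Each camera call takes 0.05 s, during which the arm holds its last target. There are 200 camera calls.

## Working session

There is one attempt and no reset: what is moved stays moved. The work goes in short steps, Python scripts to look and compute and a tool call to move; the robot and the scene stay as the last step left them, time stands still between calls to the robot, and variables do not carry over. Pictures are saved under pics/ and viewed, at most 16 in all, crops included, and the job is handed in when it is done.

Besides the shell and the picture viewer there is one more tool, called after "Request:" in YAML: its name, and indented under it one key for each argument. play_rows: Moves the arm, as the interface text tells. Its arguments: {"type":"object","properties":{"deltas":{"type":"array","items":{"type":"array"}},"force":{"type":"number"}},"required":["deltas"]}

```bash
mkdir -p pics; cat > h.py <<'E'
from bench import env
import numpy as np, cv2
from scipy.spatial.transform import Rotation as R
def cam(name,s=None):
    m=env.camera_model(name)
    f=200/np.tan(np.radians(m['vertical_fov'])/2)
    if 'hand_eye' in m:
        s=s or env.sense(); T=np.eye(4); T[:3,:3]=R.from_quat(s['ee_rot']).as_matrix(); T[:3,3]=s['tool_pos']
        T=T@np.array(m['hand_eye'])
    else:
        T=np.eye(4); a=np.array(m['attitude']); T[:3,:3]=R.from_quat(a).as_matrix() if a.size==4 else a.reshape(3,3); T[:3,3]=m['origin']
    return T,f,m['cx'],m['cy']
def at_z(c,uv,z):
    T,f,cx,cy=c; d=T[:3,:3]@np.array([(uv[0]-cx)/f,(uv[1]-cy)/f,1]); return T[:3,3]+d*(z-T[2,3])/d[2]
def proj(c,p):
    T,f,cx,cy=c; q=T[:3,:3].T@(np.array(p)-T[:3,3]); return np.array([q[0]/q[2]*f+cx,q[1]/q[2]*f+cy])
E
python3 - <<'E'
from h import *
s=env.sense(); print(s)
for n in('scene','top','wrist'):
    print({k:v for k,v in env.camera_model(n).items()})
ims=[env.snapshot(n) for n in('scene','top')]
for n,i in zip(('scene','top'),ims): cv2.imwrite(f'pics/{n}0.png',i)
Z=dict(plunger_head=.125-.008-.0,ring_center=.068,body_center=.0365,base_spigot=.02,well_plunger=.012,well_ring=.012,well_body=.012,well_base=.012,bottle_center=.086,vial_center=.03)
Z['plunger_head']=.014+.045+.018+.008
for n in('top','scene'):
    c=cam(n)
    for k,z in Z.items():
        r=env.spot_point(n,k)
        print(n,k,[(np.round(x['uv'],1).tolist(),round(x['confidence'],2),np.round(at_z(c,x['uv'],z)[:2],4).tolist()) for x in r[:3]])
E
```

```text
{'t': 0.0, 'q': array([-1.35490939,  0.46944649, -0.04860477,  1.53367367,  0.02409023,
        1.14098779, -0.08228135]), 'qd': array([-0.00105132,  0.00186538, -0.00110158, -0.00039345,  0.00192045,
        0.00108058,  0.00073141]), 'joint_efforts': array([ 6.57664191e-05, -5.10298026e+01, -4.66712401e-02, -2.37711471e+01,
        1.07161200e-02,  7.47079554e-03,  6.25415197e-06]), 'tool_pos': array([0.16342785, 0.65432726, 0.23026661]), 'ee_rot': array([ 1.22061000e-01,  9.92522131e-01, -9.60870777e-04, -8.96819337e-05]), 'ft_force': array([-1.04846788,  0.39288087,  0.44071747]), 'torque': array([-0.016357  ,  0.00190136, -0.00501541]), 'gripper_force': 0.0, 'finger_gap': 1.0011700180748249}
{'vertical_fov': 57.668762573839416, 'cx': 320.2731983498604, 'cy': 199.18838722783602, 'origin': array([ 1.40593831, -0.13848599,  0.66900818]), 'attitude': array([ 0.68669401,  0.56806576, -0.28908052, -0.34954982])}
{'vertical_fov': 53.25780816418444, 'cx': 312.0022230735261, 'cy': 196.21982982226066, 'origin': array([ 4.10935595e-01, -8.38747724e-04,  1.22009010e+00]), 'attitude': array(
[... 1419 characters left out ...]
]
scene body_center [([324.2, 208.9], 0.69, [0.6007, 0.0267]), ([398.2, 193.6], 0.62, [0.5683, 0.2612]), ([366.4, 196.9], 0.52, [0.5668, 0.1619])]
scene base_spigot [([365.1, 201.0], 0.47, [0.5646, 0.1598]), ([151.0, 181.2], 0.4, [0.3291, -0.4942]), ([235.2, 222.7], 0.19, [0.5951, -0.2251])]
scene well_plunger [([238.6, 220.5], 0.63, [0.577, -0.2167])]
scene well_ring [([275.7, 203.1], 0.71, [0.5138, -0.1056])]
scene well_body [([272.6, 218.8], 0.86, [0.5874, -0.121])]
scene well_base [([246.0, 201.5], 0.57, [0.4887, -0.1937]), ([318.8, 254.7], 0.16, [0.754, -0.0178])]
scene bottle_center [([149.9, 178.4], 0.74, [0.4221, -0.4639])]
scene vial_center [([318.6, 259.4], 0.5, [0.7875, -0.0245])]
```

View pics/scene0.png

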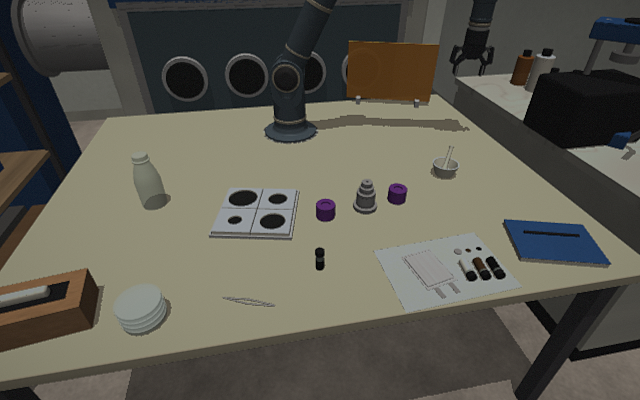

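View pics/top0.png

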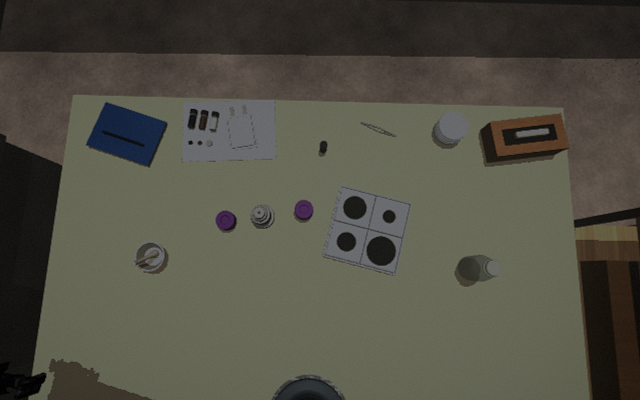

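The scene view shows the steel stack at (366,196) between two purple decoys, the tray at (257,213), the vial at (319,258) and the bottle at (150,180). The top view shows the stack at (262,216). The wells there are: body (354,208), plunger (389,216), ring (346,242), base (381,251).

Request:
play_rows:
  deltas:
    - [[-40,-30,0],[0,0,0],0]
    - [[-90,-67,0],[0,0,0],0]
    - [[-140,-104,0],[0,0,0],0]
    - [[-190,-141,0],[0,0,0],0]
    - [[-240,-178,0],[0,0,0],0]
    - [[-290,-215,0],[0,0,0],0]
    - [[-340,-252,0],[0,0,0],0]
    - [[-390,-289,0],[0,0,0],0]
    - [[-440,-326,0],[0,0,0],0]
    - [[-480,-355,0],[0,0,0],0]
    - [[-505,-373,0],[0,0,0],0]
    - [[-511,-378,0],[0,0,0],0]
    - [[-511,-378,0],[0,0,0],0]
    - [[-511,-378,0],[0,0,0],0]

```text
t: 2.85
tool_pos: [0.5667, 0.1663, 0.2313]
ee_rot: [0.121, 0.993, 0.0, -0.0]
ft_force: [-0.2, 0.1, 0.1]
finger_gap: 1.002
gripper_force: 0.0
```

```bash
python3 - <<'E'
from h import *
s=env.sense(); c=cam('wrist',s); im=env.snapshot('wrist'); cv2.imwrite('pics/w1.png',im)
print(s['t'],s['tool_pos'],s['ee_rot'])
for k,z in dict(plunger_head=.085,ring_center=.068,body_center=.0365,base_spigot=.02).items():
    r=env.spot_point('wrist',k); print(k,[(np.round(x['uv'],1).tolist(),round(x['confidence'],2),np.round(at_z(c,x['uv'],z)[:2],4).tolist()) for x in r[:3]])
# wells: dark blobs
for n in('top','scene'):
    c=cam(n); im=cv2.imread(f'pics/{n}0.png'); m=(im.max(2)<45).astype(np.uint8)
    N,l,st,ce=cv2.connectedComponentsWithStats(m)
    for i in range(1,N):
        p=at_z(c,ce[i],.012)
        if .42<p[0]<.65 and -.28<p[1]<-.05 and st[i,4]>30: print(n,ce[i].round(1),st[i],p.round(4))
E
```

```text
2.85 [0.56665913 0.16634965 0.23125795] [ 1.20586732e-01  9.92702610e-01  4.52047593e-04 -4.04603710e-04]
plunger_head [([309.3, 186.7], 0.66, [0.5664, 0.1532])]
ring_center [([314.1, 182.1], 0.91, [0.5667, 0.1579])]
body_center [([226.8, 212.5], 0.95, [0.5863, 0.0377]), ([397.9, 138.9], 0.81, [0.547, 0.2638]), ([312.1, 176.7], 0.62, [0.567, 0.1545])]
base_spigot []
top [354.4 207.3] [344 197  22  22 393] [ 0.603  -0.1249  0.012 ]
top [388.7 216.2] [383 210  12  13 113] [ 0.5786 -0.2297  0.012 ]
top [345.9 241.3] [337 233  19  18 262] [ 0.4985 -0.1     0.012 ]
top [380.6 250.5] [367 237  28  28 634] [ 0.4738 -0.2047  0.012 ]
scene [242.5 197.7] [229 191  28  14 303] [ 0.4668 -0.2039  0.012 ]
scene [277.2 198.5] [269 195  18   8 116] [ 0.491  -0.0988  0.012 ]
scene [271.9 221. ] [260 215  25  13 258] [ 0.5969 -0.1239  0.012 ]
scene [234.2 219.7] [228 217  13   7  63] [ 0.5711 -0.2289  0.012 ]
```

View pics/w1.png

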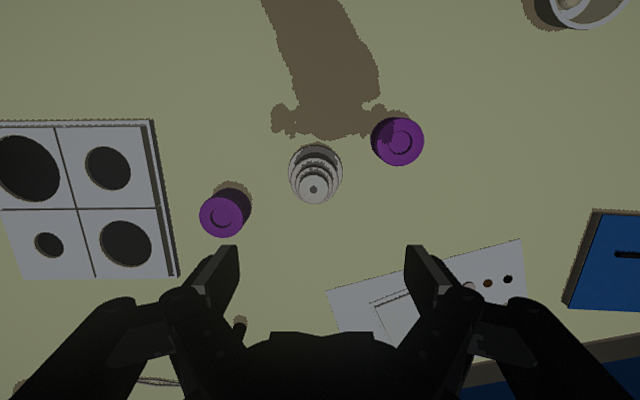

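The wrist view shows the plunger's top disc at about (313,188), with its centre mark at (313,189). The purple decoys are at (224,215) and (398,141), and the wells are on the left.

```bash
python3 - <<'E'
from h import *
c=cam('wrist'); im=cv2.imread('pics/w1.png')
print(at_z(c,(313.5,189),.093), at_z(c,(313.5,188),.085))
m=(im.max(2)<45).astype(np.uint8); N,l,st,ce=cv2.connectedComponentsWithStats(m)
for i in range(1,N):
    if st[i,4]>200: print(ce[i].round(1),st[i],at_z(c,ce[i],.012).round(4))
R_=c[0][:3,:3]
# predicted outlines for candidate
p=np.array([.567,.157]); t=np.linspace(0,2*np.pi,60)
o=cv2.resize(im[120:230,250:380],None,fx=5,fy=5,interpolation=cv2.INTER_NEAREST)
for r,z in((.016,.093),(.021,.077),(.028,.059),(.036,.014)):
    q=np.array([(proj(c,[p[0]+r*np.cos(a),p[1]+r*np.sin(a),z])-[250,120])*5 for a in t]).astype(int)
    cv2.polylines(o,[q],True,(0,0,255),1)
cv2.imwrite('pics/w1o.png',o)
E
```

```text
[0.56850933 0.15631075 0.093     ] [0.56954293 0.15582616 0.085     ]
[546.8  13.1] [534   0  35  28 432] [0.4547 0.4527 0.012 ]
[378.6 131.9] [371 117  27  39 232] [0.5375 0.2463 0.012 ]
[165.1 201.4] [150 121  30 156 406] [ 0.5585 -0.0498  0.012 ]
[ 27.4 168.6] [   0  136   60   66 3062] [ 0.4736 -0.2061  0.012 ]
[108.5 167.8] [  88  147   42   43 1362] [ 0.4979 -0.103   0.012 ]
[236.7 200.1] [213 188  38  36 438] [0.5799 0.0445 0.012 ]
[580.8 258. ] [562 212  41  96 799] [0.7814 0.4955 0.012 ]
[126.  242.9] [ 102  221   49   45 1675] [ 0.6025 -0.1278  0.012 ]
[ 49.7 244. ] [ 37 233  26  23 450] [ 0.5782 -0.2333  0.012 ]
[337.4 349.5] [    9   245   631   155 51052] [0.8579 0.1195 0.012 ]
```

View pics/w1o.png

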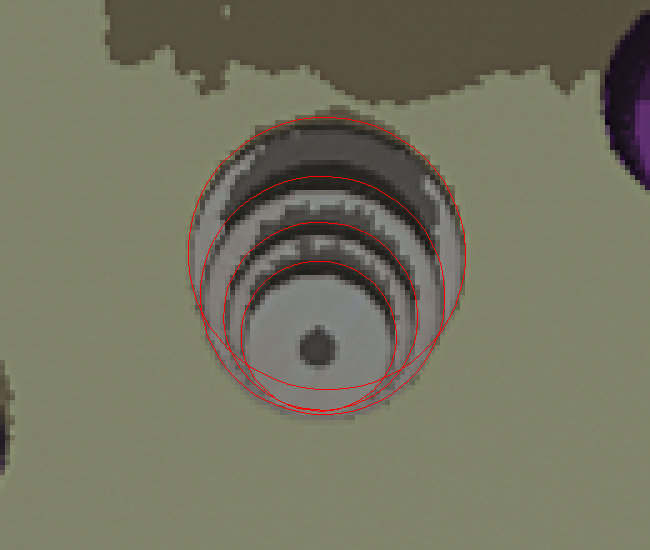

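Request:
play_rows:
  deltas:
    - [[-4,-9,20],[0,0,0],0]
    - [[-4,-9,50],[0,0,0],0]
    - [[-4,-9,80],[0,0,0],0]
    - [[-4,-9,105],[0,0,0],0]
    - [[-4,-9,125],[0,0,0],0.3]
    - [[-4,-9,138],[0,0,0],0.3]
    - [[-4,-9,147],[0,0,0],0.3]
    - [[-4,-9,151],[0,0,0],0.3]
    - [[-4,-9,151],[0,0,0],0.3]
    - [[-4,-9,151],[0,0,0],0.3]
  force: 40

```text
t: 4.35
tool_pos: [0.5698, 0.1548, 0.0809]
ee_rot: [0.122, 0.993, 0.0, 0.0]
ft_force: [1.4, 0.5, 0.7]
finger_gap: 0.701
gripper_force: 0.0
```

```bash
python3 - <<'E'
from h import *
print(env.sense()); cv2.imwrite('pics/w2.png',env.snapshot('wrist'))
E
```

```text
{'t': 4.35, 'q': array([-0.46771278,  0.50341273,  0.1740066 ,  1.88578637, -0.1215812 ,
        0.76133768,  1.09919238]), 'qd': array([ 8.64506219e-04, -3.79110016e-04, -2.37717673e-04, -3.14892875e-04,
       -4.17377453e-04, -2.29369378e-03,  5.57674798e-05]), 'joint_efforts': array([-1.14489227e-02, -4.62138498e+01,  2.61417478e+00, -1.78694236e+01,
        7.44093501e-03,  2.16743880e-03, -7.18269075e-05]), 'tool_pos': array([0.56982529, 0.15477148, 0.08087131]), 'ee_rot': array([1.22090691e-01, 9.92518778e-01, 3.12955523e-04, 4.91238782e-04]), 'ft_force': array([1.40567999, 0.45147114, 0.74518769]), 'torque': array([-0.03555002,  0.06222667, -0.01385958]), 'gripper_force': 0.0, 'finger_gap': 0.7007391744134726}
```

View pics/w2.png

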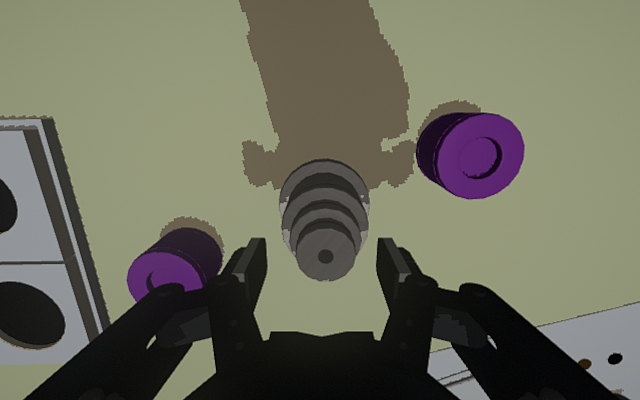

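The pads stand either side of the head at z 0.081. The head's centre mark at (326,257) puts the plunger about 2 mm off in +x and +y, so I correct for that, close and lift.

Request:
play_rows:
  deltas:
    - [[2,2,0],[0,0,0],0.3]
    - [[2,2,0],[0,0,0],0.5]
    - [[2,2,0],[0,0,0],0.6]
    - [[2,2,0],[0,0,0],0.7]
    - [[2,2,0],[0,0,0],0.8]
    - [[2,2,0],[0,0,0],0.9]
    - [[2,2,0],[0,0,0],0.9]
    - [[2,2,0],[0,0,0],0.9]
    - [[2,2,0],[0,0,0],0.9]
  force: 40

```text
t: 5.52
tool_pos: [0.5681, 0.1574, 0.0806]
ee_rot: [0.122, 0.993, 0.0, 0.0]
ft_force: [-1.7, 1.8, 5.6]
finger_gap: 0.351
gripper_force: 39.6
```

Request:
play_rows:
  deltas:
    - [[0,0,-4],[0,0,0],0.9]
    - [[0,0,-12],[0,0,0],0.9]
    - [[0,0,-22],[0,0,0],0.9]
    - [[0,0,-34],[0,0,0],0.9]
    - [[0,0,-46],[0,0,0],0.9]
    - [[0,0,-58],[0,0,0],0.9]
    - [[0,0,-75],[0,0,0],0.9]
    - [[0,0,-85],[0,0,0],0.9]
    - [[0,0,-85],[0,0,0],0.9]

```text
t: 6.65
tool_pos: [0.5686, 0.1573, 0.1664]
ee_rot: [0.122, 0.993, 0.001, 0.001]
ft_force: [-0.7, 0.5, -2.4]
finger_gap: 0.353
gripper_force: 40.0
```

```bash
python3 - <<'E'
from h import *
s=env.sense(); c=cam('wrist',s);print(s['tool_pos'],s['finger_gap'],s['ft_force']); cv2.imwrite('pics/w3.png',env.snapshot('wrist'))
print(env.spot_point('wrist','ring_center'),env.spot_point('wrist','plunger_head'))
E
```

```text
[0.56857369 0.15725383 0.1664326 ] 0.3529499335224633 [-0.74888131  0.49013501 -2.42859532]
[{'uv': [322.4, 197.2], 'confidence': 0.63}] [{'uv': [319.7, 252.2], 'confidence': 0.96}, {'uv': [9.4, 265.6], 'confidence': 0.29}]
```

View pics/w3.png

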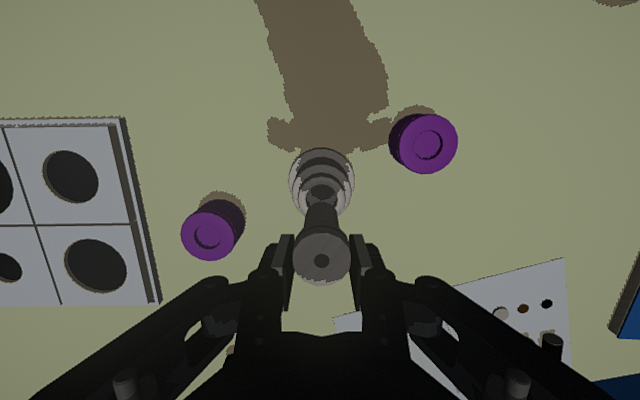

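The plunger is free in the fingers (head at (321,258)), and the ring stayed on the body at (322,197). Now to the plunger well.

Request:
play_rows:
  deltas:
    - [[-6,-22,0],[0,0,0],0.9]
    - [[-16,-60,0],[0,0,0],0.9]
    - [[-28,-102,0],[0,0,0],0.9]
    - [[-40,-145,0],[0,0,0],0.9]
    - [[-52,-188,0],[0,0,0],0.9]
    - [[-64,-231,0],[0,0,0],0.9]
    - [[-75,-274,0],[0,0,0],0.9]
    - [[-87,-316,0],[0,0,0],0.9]
    - [[-96,-350,0],[0,0,0],0.9]
    - [[-101,-368,0],[0,0,0],0.9]
    - [[-103,-374,10],[0,0,0],0.9]
    - [[-103,-374,30],[0,0,0],0.9]
    - [[-103,-374,50],[0,0,0],0.9]
    - [[-103,-374,50],[0,0,0],0.9]
    - [[-103,-374,50],[0,0,0],0.9]

```text
t: 8.68
tool_pos: [0.5778, -0.2297, 0.1155]
ee_rot: [0.121, 0.993, 0.0, 0.0]
ft_force: [0.1, -0.4, -3.0]
finger_gap: 0.353
gripper_force: 40.0
```

```bash
python3 - <<'E'
from h import *
s=env.sense(); c=cam('wrist',s);print(s['t'],s['tool_pos'],s['finger_gap'],s['ft_force']); im=env.snapshot('wrist');cv2.imwrite('pics/w4.png',im)
m=(im.max(2)<45).astype(np.uint8); N,l,st,ce=cv2.connectedComponentsWithStats(m)
for i in range(1,N):
    if st[i,4]>200: print(ce[i].round(1),st[i],at_z(c,ce[i],.012).round(4))
E
```

```text
8.675 [ 0.57780583 -0.2297483   0.11545554] 0.35340488207165666 [ 0.14044641 -0.40624671 -2.96907454]
[321.9  63.3] [  268     4   109   119 10183] [ 0.4709 -0.203   0.012 ]
[457.   63.4] [ 422   25   71   78 4264] [ 0.4968 -0.0986  0.012 ]
[607.6 136. ] [ 576  104   64   71 2945] [0.5848 0.0204 0.012 ]
[442.  192.7] [ 404  156   78   74 4465] [ 0.6013 -0.123   0.012 ]
[330.5 342.9] [   29   175   585   225 48670] [ 0.7417 -0.2603  0.012 ]
```

View pics/w4.png

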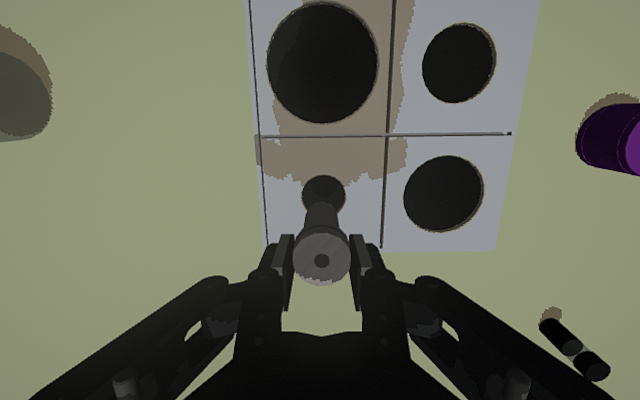

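The plunger is above its well: well at (323,195), head at (321,260), about 2 mm off in y. I lower it slowly.

Request:
play_rows:
  deltas:
    - [[1,2,8],[0,0,0],0.9]
    - [[1,2,20],[0,0,0],0.9]
    - [[1,2,32],[0,0,0],0.9]
    - [[1,2,40],[0,0,0],0.9]
    - [[1,2,45],[0,0,0],0.9]
    - [[1,2,48],[0,0,0],0.9]
    - [[1,2,49.5],[0,0,0],0.9]
    - [[1,2,50.5],[0,0,0],0.9]
    - [[1,2,50.5],[0,0,0],0.9]
    - [[1,2,50.5],[0,0,0],0.9]

```text
t: 9.98
tool_pos: [0.5769, -0.2286, 0.0649]
ee_rot: [0.122, 0.993, 0.0, 0.0]
ft_force: [0.7, 0.3, -2.5]
finger_gap: 0.352
gripper_force: 40.0
```

Request:
play_rows:
  deltas:
    - [[0,0,0.5],[0,0,0],0.9]
    - [[0,0,1],[0,0,0],0.9]
    - [[0,0,1.3],[0,0,0],0.9]
    - [[0,0,1.3],[0,0,0],0.9]

```text
t: 10.48
tool_pos: [0.5769, -0.2286, 0.0637]
ee_rot: [0.122, 0.993, 0.0, 0.0]
ft_force: [-0.6, 0.4, -0.4]
finger_gap: 0.357
gripper_force: 40.3
```

Request:
play_rows:
  deltas:
    - [[0,0,0.3],[0,0,0],0.9]
    - [[0,0,0.3],[0,0,0],0.9]

```text
t: 10.72
tool_pos: [0.5771, -0.2286, 0.0637]
ee_rot: [0.122, 0.993, 0.0, 0.0]
ft_force: [-0.8, 1.3, 2.8]
finger_gap: 0.348
gripper_force: 40.4
```

Request:
play_rows:
  deltas:
    - [[0,0,0],[0,0,0],0.55]
    - [[0,0,0],[0,0,0],0.5]
    - [[0,0,0],[0,0,0],0.4]
    - [[0,0,0],[0,0,0],0.3]
    - [[0,0,0],[0,0,0],0.3]
    - [[0,0,-8],[0,0,0],0.3]
    - [[0,0,-30],[0,0,0],0.3]
    - [[0,0,-60],[0,0,0],0.3]
    - [[0,0,-80],[0,0,0],0.3]
    - [[0,0,-80],[0,0,0],0.3]

```text
t: 11.98
tool_pos: [0.578, -0.2291, 0.1453]
ee_rot: [0.122, 0.993, -0.0, 0.002]
ft_force: [1.0, -0.1, -1.7]
finger_gap: 0.705
gripper_force: 0.0
```

Request:
play_rows:
  deltas:
    - [[6,22,0],[0,0,0],0.2]
    - [[16,60,0],[0,0,0],0.2]
    - [[28,102,0],[0,0,0],0.2]
    - [[40,145,0],[0,0,0],0.2]
    - [[52,188,0],[0,0,0],0.2]
    - [[64,231,0],[0,0,0],0.2]
    - [[75,274,0],[0,0,0],0.2]
    - [[87,316,0],[0,0,0],0.2]
    - [[96,350,0],[0,0,0],0.2]
    - [[101,368,0],[0,0,0],0.2]
    - [[102,372,0],[0,0,0],0.2]
    - [[102,372,0],[0,0,0],0.2]
    - [[102,372,0],[0,0,0],0.2]

```text
t: 13.6
tool_pos: [0.5682, 0.1551, 0.1432]
ee_rot: [0.123, 0.992, -0.0, 0.0]
ft_force: [0.1, -0.2, 0.8]
finger_gap: 0.802
gripper_force: 0.0
```

```bash
python3 - <<'E'
from h import *
s=env.sense(); c=cam('wrist',s);print(s['t'],s['tool_pos'],s['finger_gap'],s['ft_force']); im=env.snapshot('wrist')
print(env.spot_point('wrist','ring_center'))
p=s['tool_pos'][:2]; t=np.linspace(0,2*np.pi,60); u0,v0=proj(c,[*p,.06]).astype(int); u0-=60;v0-=60
o=cv2.resize(im[v0:v0+120,u0:u0+120],None,fx=5,fy=5,interpolation=cv2.INTER_NEAREST)
for r,z in((.021,.077),(.0135,.077),(.028,.059),(.036,.014)):
    q=np.array([(proj(c,[p[0]+r*np.cos(a),p[1]+r*np.sin(a),z])-[u0,v0])*5 for a in t]).astype(int)
    cv2.polylines(o,[q],True,(0,0,255),1)
cv2.imwrite('pics/w5.png',o); cv2.imwrite('pics/w5full.png',im)
E
```

```text
13.6 [0.5682113  0.15511236 0.14319563] 0.8022117857856478 [ 0.06542605 -0.22595911  0.80485341]
[{'uv': [59.2, 180.8], 'confidence': 0.19}]
```

View pics/w5.png

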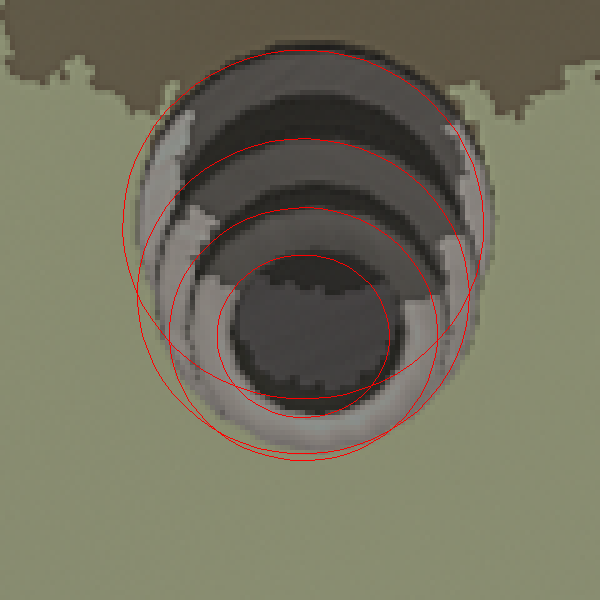

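The ring lies centred on the body, and its bore is about 2 mm to +y of the tool axis. I grip its upper half so the fingers stay clear of the plate when it is set down.

Request:
play_rows:
  deltas:
    - [[0,2,15],[0,0,0],0.2]
    - [[0,2,35],[0,0,0],0.2]
    - [[0,2,55],[0,0,0],0.2]
    - [[0,2,68],[0,0,0],0.25]
    - [[0,2,75],[0,0,0],0.25]
    - [[0,2,77],[0,0,0],0.3]
    - [[0,2,77],[0,0,0],0.3]
    - [[0,2,77],[0,0,0],0.4]
    - [[0,2,77],[0,0,0],0.5]
    - [[0,2,77],[0,0,0],0.6]
    - [[0,2,77],[0,0,0],0.8]
    - [[0,2,77],[0,0,0],0.8]
    - [[0,2,77],[0,0,0],0.8]
    - [[0,2,77],[0,0,0],0.8]
  force: 40

```text
t: 15.45
tool_pos: [0.5687, 0.1588, 0.0672]
ee_rot: [0.122, 0.992, 0.0, 0.0]
ft_force: [-0.9, -1.1, 4.5]
finger_gap: 0.468
gripper_force: 39.6
```

Request:
play_rows:
  deltas:
    - [[0,0,-4],[0,0,0],0.8]
    - [[0,0,-14],[0,0,0],0.8]
    - [[0,0,-30],[0,0,0],0.8]
    - [[0,0,-50],[0,0,0],0.8]
    - [[0,0,-65],[0,0,0],0.8]
    - [[0,0,-70],[0,0,0],0.8]
    - [[0,0,-70],[0,0,0],0.8]

```text
t: 16.32
tool_pos: [0.5684, 0.159, 0.1365]
ee_rot: [0.122, 0.993, 0.0, 0.0]
ft_force: [1.2, -0.0, -0.5]
finger_gap: 0.467
gripper_force: 40.4
```

```bash
python3 - <<'E'
from h import *
s=env.sense(); print(s['t'],s['tool_pos'],s['finger_gap'],s['ft_force']); im=env.snapshot('wrist');cv2.imwrite('pics/w6.png',im)
E
```

```text
16.325 [0.56844818 0.15903596 0.13646416] 0.4672040589758772 [ 1.16428928 -0.01637494 -0.5256728 ]
```

View pics/w6.png

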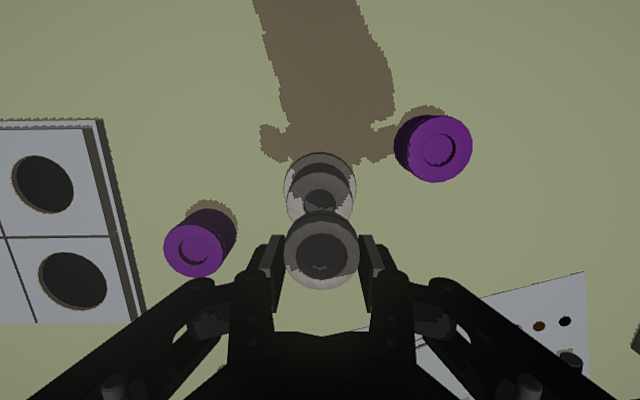

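The ring is held at (322,248), and the body stayed on the base at (320,190). Now to the ring well.

Request:
play_rows:
  deltas:
    - [[0,-15,0],[0,0,0],0.8]
    - [[1,-45,0],[0,0,0],0.8]
    - [[2,-85,0],[0,0,0],0.8]
    - [[3,-125,0],[0,0,0],0.8]
    - [[4,-165,0],[0,0,0],0.8]
    - [[5,-205,0],[0,0,0],0.8]
    - [[6,-240,0],[0,0,0],0.8]
    - [[6.5,-260,10],[0,0,0],0.8]
    - [[6.5,-267,30],[0,0,0],0.8]
    - [[6.5,-267,50],[0,0,0],0.8]
    - [[6.5,-267,70],[0,0,0],0.8]
    - [[6.5,-267,85],[0,0,0],0.8]
    - [[6.5,-267,90],[0,0,0],0.8]
    - [[6.5,-267,90],[0,0,0],0.8]
    - [[6.5,-267,90],[0,0,0],0.8]

```text
t: 18.25
tool_pos: [0.4979, -0.0986, 0.0468]
ee_rot: [0.122, 0.993, 0.0, 0.001]
ft_force: [-0.1, 0.6, -1.2]
finger_gap: 0.471
gripper_force: 40.5
```

```bash
python3 - <<'E'
from h import *
s=env.sense(); print(s['t'],s['tool_pos'],s['finger_gap'],s['ft_force']); im=env.snapshot('wrist');cv2.imwrite('pics/w7.png',im)
E
```

```text
18.25 [ 0.49790451 -0.09856219  0.04675126] 0.4714291054640429 [-0.12701544  0.57761562 -1.17548566]
```

View pics/w7.png

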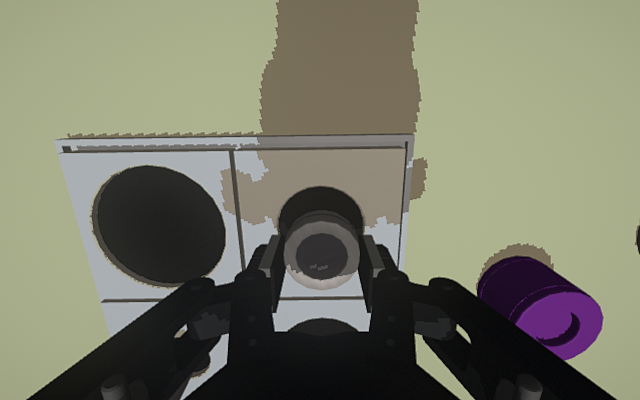

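The ring (322,250) is over its well (centre column 321, top edge at row 186, as predicted). I lower it.

Request:
play_rows:
  deltas:
    - [[0,0,5],[0,0,0],0.8]
    - [[0,0,12],[0,0,0],0.8]
    - [[0,0,18],[0,0,0],0.8]
    - [[0,0,22],[0,0,0],0.8]
    - [[0,0,24],[0,0,0],0.8]
    - [[0,0,25],[0,0,0],0.8]
    - [[0,0,25.5],[0,0,0],0.8]
    - [[0,0,25.5],[0,0,0],0.8]

```text
t: 19.3
tool_pos: [0.4975, -0.0985, 0.0208]
ee_rot: [0.122, 0.993, 0.0, 0.0]
ft_force: [-0.5, 0.8, -1.1]
finger_gap: 0.468
gripper_force: 40.5
```

Request:
play_rows:
  deltas:
    - [[0,0,0.4],[0,0,0],0.8]
    - [[0,0,0.8],[0,0,0],0.8]
    - [[0,0,0.8],[0,0,0],0.8]

```text
t: 19.68
tool_pos: [0.4975, -0.0984, 0.0202]
ee_rot: [0.122, 0.993, 0.0, 0.0]
ft_force: [-1.4, -0.3, 3.8]
finger_gap: 0.47
gripper_force: 40.9
```

Request:
play_rows:
  deltas:
    - [[0,0,0],[0,0,0],0.45]
    - [[0,0,0],[0,0,0],0.4]
    - [[0,0,0],[0,0,0],0.3]
    - [[0,0,0],[0,0,0],0.25]
    - [[0,0,0],[0,0,0],0.25]
    - [[0,0,-6],[0,0,0],0.25]
    - [[0,0,-25],[0,0,0],0.2]
    - [[0,0,-60],[0,0,0],0.1]
    - [[0,0,-100],[0,0,0],0]
    - [[0,0,-120],[0,0,0],0]
    - [[0,0,-120],[0,0,0],0]

```text
t: 21.05
tool_pos: [0.4986, -0.0986, 0.1416]
ee_rot: [0.122, 0.993, 0.0, 0.002]
ft_force: [0.7, 0.5, -0.6]
finger_gap: 0.998
gripper_force: 0.0
```

```bash
python3 - <<'E'
from h import *
s=env.sense(); print(s['t'],s['tool_pos'],s['finger_gap'],s['ft_force']); im=env.snapshot('wrist');cv2.imwrite('pics/w8.png',im)
E
```

```text
21.05 [ 0.49860344 -0.09861807  0.14164235] 0.9976496288970995 [ 0.71019936  0.50630292 -0.5907532 ]
```

View pics/w8.png

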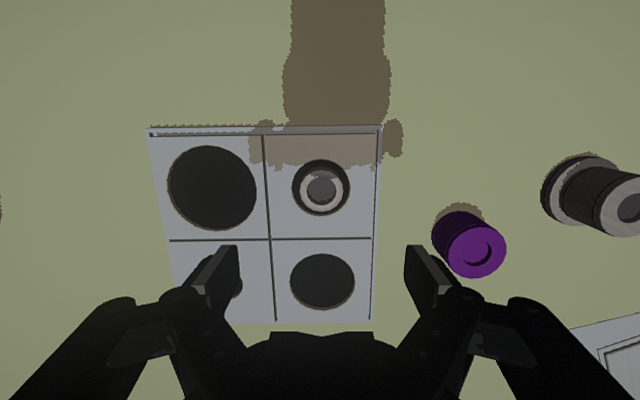

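Request:
play_rows:
  deltas:
    - [[0,15,0],[0,0,0],0]
    - [[-1,45,0],[0,0,0],0]
    - [[-2,85,0],[0,0,0],0]
    - [[-3,125,0],[0,0,0],0]
    - [[-4,165,0],[0,0,0],0]
    - [[-5,205,0],[0,0,0],0]
    - [[-6,240,0],[0,0,0],0]
    - [[-6.5,260,0],[0,0,0],0]
    - [[-6.5,267,0],[0,0,0],0]
    - [[-6.5,267,0],[0,0,0],0]
    - [[-6.5,267,0],[0,0,0],0]

```text
t: 22.48
tool_pos: [0.5683, 0.1573, 0.1398]
ee_rot: [0.123, 0.992, -0.0, -0.0]
ft_force: [-0.7, -0.4, -0.0]
finger_gap: 1.0
gripper_force: 0.0
```

The ring lies in its well at (321,188). Next is the body.

Request:
play_rows:
  deltas:
    - [[0,1.5,20],[0,0,0],0]
    - [[0,1.5,45],[0,0,0],0]
    - [[0,1.5,70],[0,0,0],0]
    - [[0,1.5,90],[0,0,0],0]
    - [[0,1.5,102],[0,0,0],0]
    - [[0,1.5,108],[0,0,0],0]
    - [[0,1.5,108],[0,0,0],0.1]
    - [[0,1.5,108],[0,0,0],0.2]
    - [[0,1.5,108],[0,0,0],0.3]
    - [[0,1.5,108],[0,0,0],0.4]
    - [[0,1.5,108],[0,0,0],0.6]
    - [[0,1.5,108],[0,0,0],0.6]
    - [[0,1.5,108],[0,0,0],0.6]
    - [[0,1.5,108],[0,0,0],0.6]
  force: 60

```text
t: 24.22
tool_pos: [0.5689, 0.1584, 0.0332]
ee_rot: [0.123, 0.992, -0.001, 0.0]
ft_force: [-3.5, -5.1, 8.9]
finger_gap: 0.638
gripper_force: 62.0
```

Request:
play_rows:
  deltas:
    - [[0,0,-4],[0,0,0],0.6]
    - [[0,0,-10],[0,0,0],0.6]
    - [[0,0,-18],[0,0,0],0.6]
    - [[0,0,-30],[0,0,0],0.6]
    - [[0,0,-50],[0,0,0],0.6]
    - [[0,0,-70],[0,0,0],0.6]
    - [[0,0,-80],[0,0,0],0.6]
    - [[0,0,-80],[0,0,0],0.6]

```text
t: 25.22
tool_pos: [0.5692, 0.1609, 0.1129]
ee_rot: [0.122, 0.993, 0.001, 0.001]
ft_force: [0.1, -0.2, -5.2]
finger_gap: 0.637
gripper_force: 64.6
```

```bash
python3 - <<'E'
from h import *
s=env.sense(); print(s['t'],s['tool_pos'],s['finger_gap'],s['ft_force']); im=env.snapshot('wrist');cv2.imwrite('pics/w9.png',im)
E
```

```text
25.225 [0.56924824 0.16094622 0.11286158] 0.6370126986838575 [ 0.11147622 -0.1570913  -5.24461085]
```

View pics/w9.png

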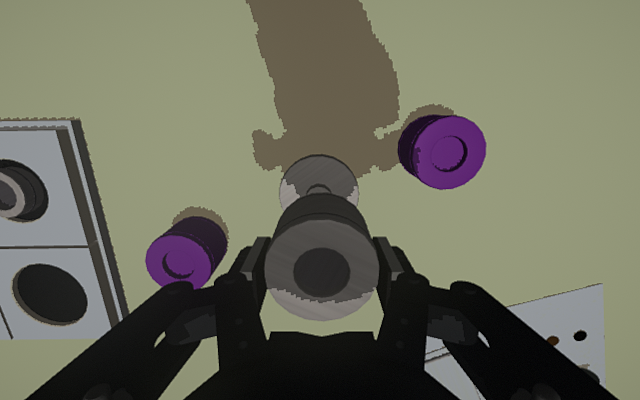

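The body is held, and the base with its spigot is at (319,190). Now to the body well.

Request:
play_rows:
  deltas:
    - [[-5,-14,0],[0,0,0],0.6]
    - [[-16,-42,0],[0,0,0],0.6]
    - [[-30,-80,0],[0,0,0],0.6]
    - [[-45,-120,0],[0,0,0],0.6]
    - [[-60,-160,0],[0,0,0],0.6]
    - [[-75,-200,0],[0,0,0],0.6]
    - [[-89,-236,0],[0,0,0],0.6]
    - [[-97,-258,0],[0,0,0],0.6]
    - [[-100,-266,10],[0,0,0],0.6]
    - [[-100,-266,25],[0,0,0],0.6]
    - [[-100,-266,40],[0,0,0],0.6]
    - [[-100,-266,50],[0,0,0],0.6]
    - [[-100,-266,53],[0,0,0],0.6]
    - [[-100,-266,53],[0,0,0],0.6]
    - [[-100,-266,53],[0,0,0],0.6]

```text
t: 27.15
tool_pos: [0.6019, -0.1219, 0.0595]
ee_rot: [0.122, 0.993, 0.0, 0.001]
ft_force: [-0.5, 0.1, -4.2]
finger_gap: 0.636
gripper_force: 64.6
```

```bash
python3 - <<'E'
from h import *
s=env.sense(); c=cam('wrist',s);print(s['t'],s['tool_pos'],s['finger_gap'],s['ft_force']); im=env.snapshot('wrist');
t=np.linspace(0,2*np.pi,60)
q=np.array([proj(c,[.6015+.036*np.cos(a),-.123+.036*np.sin(a),.012]) for a in t]).astype(int); cv2.polylines(im,[q],True,(0,0,255),1)
cv2.imwrite('pics/w10.png',im)
E
```

```text
27.15 [ 0.60189402 -0.12188265  0.05948893] 0.6359575182468059 [-0.54331616  0.11126391 -4.18685153]
```

View pics/w10.png

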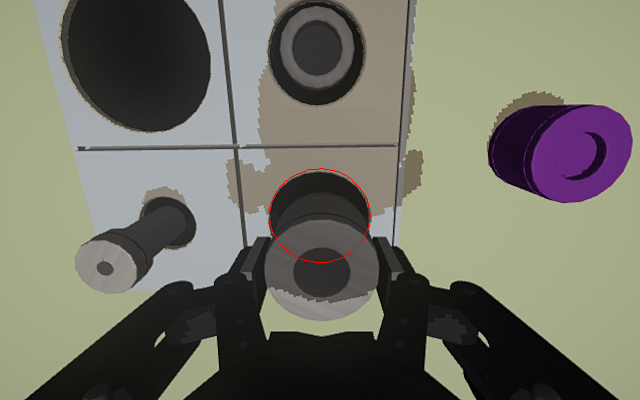

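The projected well outline matches the picture (column 320, rows 168–262), the body is centred over it, and the plunger and ring stand in their wells. I lower the body.

Request:
play_rows:
  deltas:
    - [[0,-1,5],[0,0,0],0.6]
    - [[0,-1,12],[0,0,0],0.6]
    - [[0,-1,19],[0,0,0],0.6]
    - [[0,-1,24],[0,0,0],0.6]
    - [[0,-1,26],[0,0,0],0.6]
    - [[0,-1,27],[0,0,0],0.6]
    - [[0,-1,27],[0,0,0],0.6]

```text
t: 28.08
tool_pos: [0.6012, -0.1229, 0.032]
ee_rot: [0.122, 0.993, 0.0, 0.0]
ft_force: [0.6, -0.4, -5.7]
finger_gap: 0.634
gripper_force: 64.7
```

Request:
play_rows:
  deltas:
    - [[0,0,0.4],[0,0,0],0.6]
    - [[0,0,0.8],[0,0,0],0.6]
    - [[0,0,0.8],[0,0,0],0.6]

```text
t: 28.45
tool_pos: [0.6013, -0.1228, 0.0314]
ee_rot: [0.122, 0.993, 0.0, 0.0]
ft_force: [-0.4, -0.2, -3.4]
finger_gap: 0.635
gripper_force: 64.9
```

Request:
play_rows:
  deltas:
    - [[0,0,0.4],[0,0,0],0.6]
    - [[0,0,0.7],[0,0,0],0.6]
    - [[0,0,0.7],[0,0,0],0.6]

```text
t: 28.82
tool_pos: [0.6013, -0.1228, 0.0313]
ee_rot: [0.122, 0.993, 0.0, 0.0]
ft_force: [-3.0, 1.2, 4.9]
finger_gap: 0.633
gripper_force: 65.8
```

Request:
play_rows:
  deltas:
    - [[0,0,0],[0,0,0],0.3]
    - [[0,0,0],[0,0,0],0.2]
    - [[0,0,0],[0,0,0],0.1]
    - [[0,0,0],[0,0,0],0.05]
    - [[0,0,0],[0,0,0],0.05]
    - [[0,0,-8],[0,0,0],0.05]
    - [[0,0,-30],[0,0,0],0.05]
    - [[0,0,-65],[0,0,0],0.05]
    - [[0,0,-95],[0,0,0],0.05]
    - [[0,0,-105],[0,0,0],0.05]
    - [[0,0,-105],[0,0,0],0.05]

```text
t: 30.2
tool_pos: [0.6012, -0.1228, 0.1358]
ee_rot: [0.122, 0.993, 0.0, 0.0]
ft_force: [1.2, -0.7, 0.1]
finger_gap: 0.954
gripper_force: 0.0
```

Request:
play_rows:
  deltas:
    - [[5,14,0],[0,0,0],0.3]
    - [[16,42,0],[0,0,0],0.3]
    - [[30,80,0],[0,0,0],0.3]
    - [[45,120,0],[0,0,0],0.3]
    - [[60,160,0],[0,0,0],0.3]
    - [[75,200,0],[0,0,0],0.3]
    - [[89,236,0],[0,0,0],0.3]
    - [[97,258,10],[0,0,0],0.3]
    - [[100,265.5,30],[0,0,0],0.3]
    - [[100,265.5,40],[0,0,0],0.3]
    - [[100,265.5,40],[0,0,0],0.3]
    - [[100,265.5,40],[0,0,0],0.3]

```text
t: 31.7
tool_pos: [0.5688, 0.1583, 0.0957]
ee_rot: [0.123, 0.992, -0.0, 0.0]
ft_force: [0.0, 0.6, -0.3]
finger_gap: 0.697
gripper_force: 0.0
```

```bash
python3 - <<'E'
from h import *
s=env.sense(); c=cam('wrist',s);print(s['t'],s['tool_pos'],s['finger_gap'],s['ft_force']); im=env.snapshot('wrist');
p=s['tool_pos'][:2]
t=np.linspace(0,2*np.pi,60)
for r,z in((.012,.026),(.036,.014)):
    q=np.array([proj(c,[p[0]+r*np.cos(a),p[1]+r*np.sin(a),z]) for a in t]).astype(int); cv2.polylines(im,[q],True,(0,0,255),1)
print(env.spot_point('wrist','base_spigot'))
cv2.imwrite('pics/w11.png',im)
E
```

```text
31.7 [0.56881268 0.15833333 0.09567706] 0.696741846635476 [ 0.03732691  0.64583442 -0.28002207]
[{'uv': [319.5, 204.4], 'confidence': 0.93}]
```

View pics/w11.png

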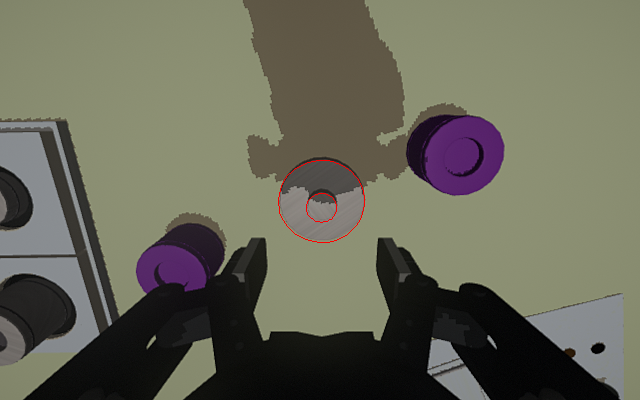

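The outlines match the base exactly (centre (321,202)), so I descend and grip the spigot.

Request:
play_rows:
  deltas:
    - [[0,0,20],[0,0,0],0.35]
    - [[0,0,45],[0,0,0],0.35]
    - [[0,0,65],[0,0,0],0.4]
    - [[0,0,75],[0,0,0],0.4]
    - [[0,0,79],[0,0,0],0.45]
    - [[0,0,79],[0,0,0],0.5]
    - [[0,0,79],[0,0,0],0.6]
    - [[0,0,79],[0,0,0],0.7]
    - [[0,0,79],[0,0,0],0.8]
    - [[0,0,79],[0,0,0],1.0]
    - [[0,0,79],[0,0,0],1.0]
    - [[0,0,79],[0,0,0],1.0]
    - [[0,0,79],[0,0,0],1.0]
  force: 60

```text
t: 33.42
tool_pos: [0.5688, 0.1589, 0.0173]
ee_rot: [0.122, 0.993, 0.0, 0.0]
ft_force: [-1.7, 0.3, 5.6]
finger_gap: 0.247
gripper_force: 58.5
```

Request:
play_rows:
  deltas:
    - [[0,0,-4],[0,0,0],1.0]
    - [[0,0,-12],[0,0,0],1.0]
    - [[0,0,-25],[0,0,0],1.0]
    - [[0,0,-50],[0,0,0],1.0]
    - [[0,0,-80],[0,0,0],1.0]
    - [[0,0,-95],[0,0,0],1.0]
    - [[0,0,-100],[0,0,0],1.0]
    - [[0,0,-100],[0,0,0],1.0]

```text
t: 34.42
tool_pos: [0.568, 0.159, 0.116]
ee_rot: [0.122, 0.993, -0.0, -0.0]
ft_force: [-0.7, 0.5, -3.4]
finger_gap: 0.243
gripper_force: 59.1
```

Request:
play_rows:
  deltas:
    - [[0,-15,0],[0,0,0],1.0]
    - [[1,-45,0],[0,0,0],1.0]
    - [[1,-85,0],[0,0,0],1.0]
    - [[2,-128,0],[0,0,0],1.0]
    - [[3,-171,0],[0,0,0],1.0]
    - [[3,-214,0],[0,0,0],1.0]
    - [[4,-257,0],[0,0,0],1.0]
    - [[5,-300,0],[0,0,0],1.0]
    - [[5,-340,0],[0,0,0],1.0]
    - [[6,-366,0],[0,0,0],1.0]
    - [[6,-375.5,10],[0,0,0],1.0]
    - [[6,-375.5,30],[0,0,0],1.0]
    - [[6,-375.5,50],[0,0,0],1.0]
    - [[6,-375.5,58],[0,0,0],1.0]
    - [[6,-375.5,58],[0,0,0],1.0]
    - [[6,-375.5,58],[0,0,0],1.0]

```text
t: 36.42
tool_pos: [0.4721, -0.2038, 0.0588]
ee_rot: [0.122, 0.993, -0.0, 0.001]
ft_force: [0.3, -0.6, -3.4]
finger_gap: 0.242
gripper_force: 59.1
```

```bash
python3 - <<'E'
from h import *
s=env.sense(); c=cam('wrist',s);print(s['t'],s['tool_pos'],s['finger_gap'],s['ft_force']); im=env.snapshot('wrist');
t=np.linspace(0,2*np.pi,60)
q=np.array([proj(c,[.472+.044*np.cos(a),-.204+.044*np.sin(a),.018]) for a in t]).astype(int); cv2.polylines(im,[q],True,(0,0,255),1)
cv2.imwrite('pics/w12.png',im)
E
```

```text
36.425 [ 0.47214383 -0.20384686  0.05881014] 0.24198569644505327 [ 0.27605348 -0.57001464 -3.37888029]
```

View pics/w12.png

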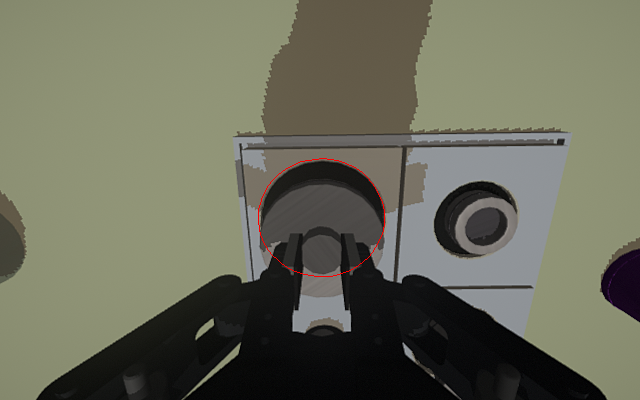

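The base (322,240) is centred over its well; the outline at (322,217) matches. I lower it.

Request:
play_rows:
  deltas:
    - [[0,0,6],[0,0,0],1.0]
    - [[0,0,14],[0,0,0],1.0]
    - [[0,0,20],[0,0,0],1.0]
    - [[0,0,25],[0,0,0],1.0]
    - [[0,0,27.5],[0,0,0],1.0]
    - [[0,0,28.5],[0,0,0],1.0]
    - [[0,0,28.5],[0,0,0],1.0]

```text
t: 37.35
tool_pos: [0.4717, -0.2039, 0.0299]
ee_rot: [0.122, 0.993, 0.0, 0.0]
ft_force: [0.4, 0.3, -3.2]
finger_gap: 0.237
gripper_force: 59.2
```

Request:
play_rows:
  deltas:
    - [[0,0,0.4],[0,0,0],1.0]
    - [[0,0,0.8],[0,0,0],1.0]
    - [[0,0,0.8],[0,0,0],1.0]

```text
t: 37.72
tool_pos: [0.4717, -0.2038, 0.0293]
ee_rot: [0.122, 0.993, 0.0, 0.0]
ft_force: [-0.7, 0.4, -1.7]
finger_gap: 0.242
gripper_force: 59.6
```

Request:
play_rows:
  deltas:
    - [[0,0,0.4],[0,0,0],1.0]
    - [[0,0,0.6],[0,0,0],1.0]
    - [[0,0,0.6],[0,0,0],1.0]

```text
t: 38.1
tool_pos: [0.4718, -0.2039, 0.0292]
ee_rot: [0.122, 0.993, 0.0, 0.0]
ft_force: [-2.6, 1.1, 6.8]
finger_gap: 0.24
gripper_force: 60.3
```

Request:
play_rows:
  deltas:
    - [[0,0,0],[0,0,0],0.7]
    - [[0,0,0],[0,0,0],0.6]
    - [[0,0,0],[0,0,0],0.5]
    - [[0,0,0],[0,0,0],0.45]
    - [[0,0,0],[0,0,0],0.45]
    - [[0,0,-5],[0,0,0],0.45]
    - [[0,0,-20],[0,0,0],0.45]
    - [[0,0,-60],[0,0,0],0.45]
    - [[0,0,-100],[0,0,0],0.45]
    - [[30,0,-150],[0,0,0],0.45]
    - [[40,0,-190],[0,0,0],0.45]
    - [[40,0,-200],[0,0,0],0.45]
    - [[40,0,-200],[0,0,0],0.45]

```text
t: 39.72
tool_pos: [0.4332, -0.1942, 0.2292]
ee_rot: [0.122, 0.993, 0.0, 0.001]
ft_force: [-0.5, 0.1, -0.7]
finger_gap: 0.55
gripper_force: 0.0
```

```bash
python3 - <<'E'
from h import *
s=env.sense();print(s['t'],s['tool_pos'],s['ft_force'])
w=env.snapshot('wrist'); sc=env.snapshot('scene')
o=np.hstack([w[:,:400+200] if 0 else cv2.resize(w,(400,250)), cv2.resize(sc[150:275,130:330],(400,250),interpolation=cv2.INTER_CUBIC)])
cv2.imwrite('pics/f.png',o)
for k,z in(('bottle_center',.086),('vial_center',.03)):
    for n in('scene','top'):
        env.snapshot(n) if n=='top' else 0
        r=env.spot_point(n,k)[:1]; print(n,k,[(x['uv'],x['confidence'],at_z(cam(n),x['uv'],z)[:2]) for x in r])
E
```

```text
39.725 [ 0.43319255 -0.19419611  0.22924578] [-0.51084821  0.13872939 -0.73118903]
scene bottle_center [([148.3, 181.1], 0.77, array([ 0.43653187, -0.46585117]))]
top bottle_center [([479.8, 269.3], 0.65, array([ 0.42550221, -0.46910509]))]
scene vial_center [([318.1, 254.5], 0.54, array([ 0.7708218 , -0.02266746]))]
top vial_center [([323.9, 147.6], 0.6, array([ 0.78505999, -0.02675977]))]
```

View pics/f.png

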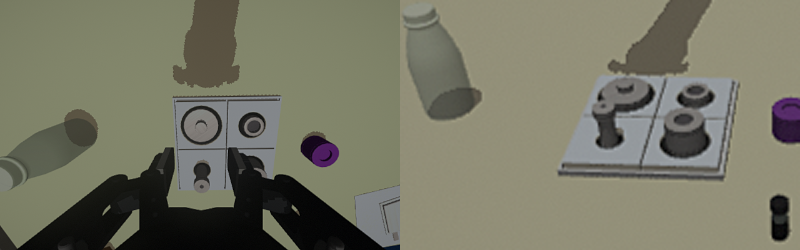

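All four parts sit upright in their wells: base (626,93), ring (695,95), plunger (607,125) and body (685,133) in the right-hand crop. The bottle and vial are still standing where they were.

```bash
python3 -c "
from bench import env; print(env.hand_in())"
```

```text
the job is handed in; nothing more can be done
None
```

The pellet die is apart, with the plunger, stop ring, body and base each upright in its own well, the bottle and vial left where they stood, and the job handed in at about 40 s.

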